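Finish the packed tray and set the strap tension

TASK

Stand the tall carton upright in the one empty place of the parts tray, lowered gently and all the way down onto the tray's floor, and let go of it. Then turn the selector on the strapping machine's console until it clicks in at the mark with three dots, and let go of that too. Do not disturb the two packs already in the tray, and leave the other things on the bench where they are.

Things in the scene. Friction and masses are not known exactly. Their poses are not given: they have to be found in the camera images.
- tall_carton: Loose cardboard carton, 72 (x) x 52 (y) x 120 (z) mm, about 0.35 kg, standing upright on the bench at any yaw within 0.6 rad. Origin: centre of its underside, z up. Grip it across its 52 mm (y) near the top so that the fingers stay above the tray's rim and the packs in it.
- tray: Fixed open-topped navy plastic parts tray, outside 96 (x) x 204 (y) x 58 (z) mm, walls and floor 5 mm thick. Origin: centre of its underside, z up. It has three places in a row along its y axis, at y = -64.5, 0 and +64.5 mm; two hold packs and one is empty.
- pad: Thin grey pad, 66 (x) x 46 (y) mm, under 1 mm thick, marking the empty place; it never moves or obstructs. Origin: centre of the empty place, at the height of the tray's inner floor; axes parallel to the tray's. The place is 86 (x) by about 68 to 71 (y) mm, so the tall carton fits with its x along the tray's x (either way round), 7 mm or more free on each side.
- squat_carton: Loose cardboard carton in the tray, 78 (x) x 58 (y) x 46 (z) mm, 0.25 kg. Origin: centre of its underside. To be left as it is.
- tin: Loose round metal tin in the tray, 58 mm in diameter and 46 mm high, 0.22 kg. Origin: centre of its underside. To be left as it is.
- console: Fixed grey control console, 170 (x) x 180 (y) x 75 (z) mm, the selector in the middle of its top. Origin: centre of its underside, z up. Round the selector are four white marks, each a line with one to four dots, at these angles about z from the console's +x axis (anticlockwise from above): +0.90 rad one dot, +0.30 two, -0.30 three, -0.90 four. 6 mm high buttons near its -x edge.
- selector (a joint): Angle of the selector (rad), growing clockwise as seen from above. Four detents: 0 = one dot, 0.6 = two, 1.2 = three, 1.8 = four; end stops just beyond the first and last. It starts at one or two dots. Turning takes up to about 0.1 N m; let go within 0.2 rad of a detent, it springs into it.
- selector_grip (a point): Point on the selector's vertical axis, 109 mm above the bench, at grip height; turns with the knob, x along the grip bar to the pointer tip, z up. Black knob: disc 52 mm across, its top 89 mm above the bench; on it a bar 14 mm wide, top 119 mm above the bench, from 25 mm behind the axis to 32 mm ahead, ending in an 8 mm wide nose with a white line (pointer). Grip the bar across its y.
- tape_roll: Loose roll of packing tape lying flat, 104 mm in diameter, 48 mm high. Bystander.
- cutter: Loose grey box cutter lying on the bench, about 145 mm long and 14 mm high. Bystander.
- jar: Loose white plastic jar, 60 mm in diameter, 75 mm high. Bystander.

How it is judged:
On the way, in this order (a step that is already met when the one before it is completed fails the run):
1. the tall carton stands upright in the empty place, down on the tray's floor, and released (horizontal distance between tall_carton and pad below 0.02 m and z of tall_carton in the frame of pad between -0.006 and 0.006 m and angle between tall_carton's own z axis and vertical below 0.08 rad and contact force between the fingers and tall_carton below 0.3 N), for 0.2 s.
2. after that, the selector is at the three-dot mark (value of joint selector between 1.08 and 1.32 rad), for 0.2 s.
At the end, for the whole second after the job is handed in: Selector within 0.1 rad of the three-dot mark (1.2). Tall carton at rest in the empty place: upright within 0.08 rad, underside within 6 mm of the tray floor, centre within 20 mm of the pad centre. Squat carton and tin still upright (0.1 rad) on the tray floor (within 8 mm) (value of joint selector between 1.1 and 1.3 rad and horizontal distance between tall_carton and pad below 0.02 m and z of tall_carton in the frame of pad between -0.006 and 0.006 m and angle between tall_carton's own z axis and vertical below 0.08 rad and linear speed of tall_carton below 0.02 m/s and z of each of squat_carton, tin in the frame of pad below 0.008 m and angle between each of squat_carton, tin's own z axis and vertical below 0.1 rad); the robot touches nothing.
It fails at once if the tall carton is dropped into the tray (faster than 0.5 m/s while over the empty place and less than 70 mm above the tray's floor) (horizontal distance between tall_carton and pad below 0.04 m and z of tall_carton in the frame of pad below 0.07 m and linear speed of tall_carton above 0.5 m/s).
It fails at once if a pack in the tray is shifted more than 25 mm (distance of any of squat_carton, tin from where it was at the start of the episode above 0.025 m).
It fails at once if the tape roll, the cutter or the jar is moved more than 30 mm (distance of any of tape_roll, cutter, jar from where it was at the start of the episode above 0.03 m).
It also fails if it takes over 51 s, if anything falls off the work surface, if the arm or the gripper's body presses on something with over 40 N, if the wrist force passes 120 N, or if a joint passes its speed limit or range.

ROBOT

A 7-joint arm with a two-finger parallel gripper is mounted at the origin on the work surface. World frame = base frame: x ahead of the robot, y to its left, z up, the work surface at z = 0. Lengths are in m, angles in rad, forces in N, time in s.
With the tool pointing down it reaches from about 0.4 to 0.9 m from the base axis. Payload 5.6 kg.
Tool frame: the origin (TCP) lies midway between the tips of the shut fingers; the grasp point (between the pads) lies 19 mm behind it; z points along the fingers, y is the line along which they close (so a half turn about z gives the same grasp; the last joint's range is limited). The gripper opens to 92 mm and grips with 3 to 60 N. Pads are 20 mm wide; open, the fingers measure 128 mm over their backs; the gripper's body (75 mm by 189 mm) begins 69 mm behind the grasp point.
Start: joints at [1.184, 0.468, -0.012, 1.603, 0.006, 1.071, -0.056], TCP at [0.219, -0.612, 0.215] pointing down, gripper open.
Joint ranges: [-2.53, 2.53], [-0.31, 2.02], [-1.57, 1.55], [0.28, 2.44], [-1.29, 4.43], [0.15, 1.84], [-2.92, 2.92]. Speed limits (rad/s): [2.57, 2.57, 3.14, 3.14, 3.14, 3.14, 3.14].

INTERFACE

Orientations are given as a 3x3 rotation matrix whose columns are the frame's x, y, z axes.
In Python, from station import env, effector, solver, viewer, workorder, search_frame, tip_of gives the robot as it stands. Calls block until the motion is done:
- env.reach(position, orientation): joint-space move of the TCP to a pose.
- env.movel(position, frame=None, rate=0.15): straight line of the TCP; frame=None keeps the orientation; rate is the mean speed in m/s.
- env.goto_joints(angles): joint-space move.
- effector.release() and effector.grasp(squeeze=None): open the fingers fully, or close them until they stop; squeeze is the grip in N (None keeps the last).
- env.pause(seconds).
- solver.inverse_kinematics(position, orientation): joint angles nearest the present ones, or None.
- env.sense(): the state.
- viewer.read_camera(name): name is "side" or "top"; returns (picture, depth): 400x640x3 uint8, red, green, blue; 400x640 float32, m along the optical axis (not along the pixel's ray), 0 where there is no reading.
- viewer.camera_info(name): a dict with "intrinsics" (3x3 intrinsics, pixels), "dist_coeffs" ([k1, k2, p1, p2, k3] as OpenCV has them; the pictures are not rectified), "eye" and "rotation" of the camera in the world. Camera axes: x right, y up, looking along -z (the intrinsics and any distortion apply to the point x, -y, -z); pixel columns grow to the right and rows downward; lengths in m; the calibration is good to about 2 mm. A picture is of the moment at which its call begins. camera_info takes no time and is no camera call.
A pose or a line that the arm cannot do raises env.PlanningError and nothing moves.
- workorder.finish_job(): hands the job in; it is judged then, once.
Trained networks look in the newest picture that a camera, given by its name, has taken for a name from the list of things; names that differ only in an ending like _2 or _b are one class to them, and where a whole thing is asked for, a point or a joint stands for the part that bears it (a point fixed in the world has none). Each returns a list of dicts, best first, with "score" (0 to 1); they miss things now and then, are a little off and sometimes report something else, mostly with a low value. They report only what shows in the picture. A call takes as long as a camera call.
- search_frame(camera, name): "at" ([x, y, z] in m, in world coordinates, good to about 4 mm: the middle of the surface that is visible of it).
- tip_of(camera, name): "at" ([x, y, z] in m, in world coordinates, good to about 4 mm: a listed point, or the origin of a listed thing).
The state is a dict: "t": time; "joint_positions": joint angles; "joint_velocities": joint speeds; "tau": joint torques, N m; "ee_pos": TCP position; "tcp_rot": TCP orientation; "wrist_force": force on the tool from outside, world axes, zero at the start; "moment": the same for the moment, N m; "gripper_width": finger opening in m; "grasp_force": force on a finger pad.
Only numpy, scipy, OpenCV 4.12 (cv2) and the standard library are available. Lean on these libraries where they do the work, as an engineer would, in place of code of your own. Each camera call takes 0.05 s, during which the arm holds its last target. There are 200 camera calls.

## Working session

There is one attempt and no reset: what is moved stays moved. The work goes in short steps, each a Python script; the robot and the scene stay as the last script left them, time stands still between calls to the robot, and variables do not carry over. Pictures are saved under pics/ and viewed, at most 10 in all, crops included, and the job is handed in when it is done.

```bash
ls; mkdir -p pics; python3 - <<'E'
from station import env, effector, solver, viewer, workorder, search_frame, tip_of
import cv2, numpy as np
for c in ("top","side"):
    p,d=viewer.read_camera(c); cv2.imwrite(f"pics/{c}0.png",p[:,:,::-1]); np.save(f"{c}0.npy",d)
    i=viewer.camera_info(c); print(c,{k:np.round(v,4).tolist() for k,v in i.items()})
    for n in ("tall_carton","pad","tray","selector_grip","console","squat_carton","tin"):
        r=tip_of(c,n); print(n,[(np.round(q["at"],4).tolist(),round(q["score"],2)) for q in r[:2]])
print(env.sense()["t"])
E
```

```text
pics
top {'intrinsics': [[495.3505, 0.0, 323.2798], [0.0, 495.3505, 184.0799], [0.0, 0.0, 1.0]], 'dist_coeffs': [-0.019, 0.0, 0.0, 0.0, 0.0], 'eye': [0.4977, -0.0187, 1.4321], 'rotation': [[0.0295, 0.9946, -0.0999], [-0.9995, 0.0286, -0.0102], [-0.0073, 0.1002, 0.9949]]}
tall_carton [([0.6134, 0.0123, 0.0023], 0.71)]
pad [([0.5559, -0.2725, 0.0033], 0.88)]
tray [([0.5403, -0.2116, -0.0], 0.84)]
selector_grip [([0.5538, 0.2521, 0.1069], 0.63)]
console [([0.5536, 0.2487, -0.0009], 0.58)]
squat_carton [([0.5249, -0.1504, 0.0001], 0.67)]
tin [([0.5415, -0.209, 0.0067], 0.58)]
side {'intrinsics': [[480.6751, 0.0, 326.3014], [0.0, 480.6751, 200.081], [0.0, 0.0, 1.0]], 'dist_coeffs': [-0.1502, 0.0, 0.0, 0.0, 0.0], 'eye': [0.4951, -0.7522, 0.9292], 'rotation': [[0.9893, 0.1042, -0.1021], [-0.1457, 0.7395, -0.6572], [0.007, 0.6651, 0.7467]]}
tall_carton [([0.6111, 0.004, 0.0004], 0.56)]
pad [([0.5608, -0.2765, 0.0004], 0.67)]
tray [([0.5468, -0.2086, 0.0054], 0.65), ([0.7765, 0.0021, 0.0024], 0.41)]
selector_grip [([0.5555, 0.2442, 0.1105], 0.57)]
console [([0.5541, 0.2498, 0.0003], 0.76)]
squat_carton [([0.5241, -0.1479, 0.0033], 0.72)]
tin [([0.54, -0.2088, 0.0047], 0.69), ([0.523, -0.1449, 0.007], 0.54)]
0.8
```

View pics/top0.png

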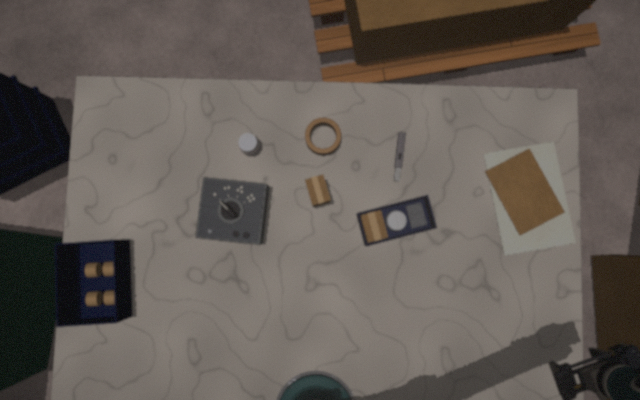

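View pics/side0.png

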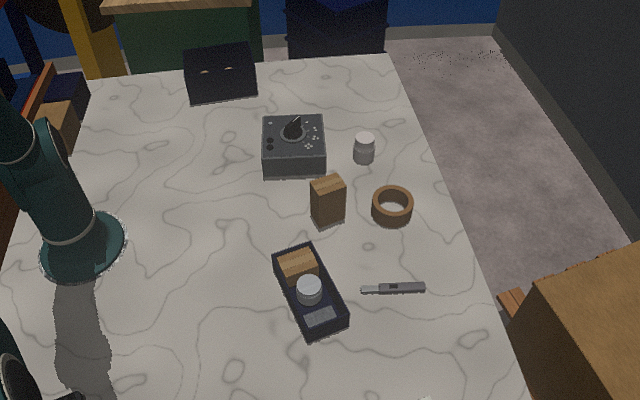

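The top view shows the carton at (319,190), the console at (233,211), and the tray at (397,220) with its empty place at (417,214). The side view agrees: carton (328,202), pad (320,316), knob (293,130). Next I get precise footprints from depth.

```bash
cat > h.py <<'E'
import numpy as np, cv2
from station import viewer
def cloud(c,d):
    i=viewer.camera_info(c); v,u=np.nonzero(d>0)
    n=cv2.undistortPoints(np.c_[u,v].astype(np.float64)[:,None],np.array(i["intrinsics"]),np.array(i["dist_coeffs"]))[:,0]
    z=d[v,u].astype(float)
    return np.c_[n[:,0]*z,-n[:,1]*z,-z]@np.array(i["rotation"]).T+np.array(i["eye"])
def rect(P,cx,cy,r,z0,z1):
    m=(np.hypot(P[:,0]-cx,P[:,1]-cy)<r)&(P[:,2]>z0)&(P[:,2]<z1); Q=P[m]
    (c,s,a)=cv2.minAreaRect((Q[:,:2]*1000).astype(np.float32)); return Q,np.round(c,1),np.round(s,1),round(a,1)
E
python3 - <<'E'
from h import *
for c in ("top","side"):
    P=cloud(c,np.load(f"{c}0.npy"))
    for n,a in dict(carton=(.612,.008,.07,.11,.13),tray=(.544,-.21,.13,.05,.066),console=(.554,.249,.14,.068,.079),bar=(.554,.249,.04,.105,.13),disc=(.554,.249,.04,.083,.096)).items():
        Q,*r=rect(P,*a); e,V=np.linalg.eigh(np.cov(Q[:,:2].T)); print(c,n,len(Q),r,"zmed",round(np.median(Q[:,2]),4),"mean",Q[:,:2].mean(0).round(4),"pca",V[:,1].round(3))
E
python3 - <<'E'
import cv2
a=cv2.imread('pics/top0.png')[165:255,190:280]; b=cv2.imread('pics/side0.png')[100:190,250:340]
cv2.imwrite('pics/knob.png',cv2.convertScaleAbs(cv2.resize(cv2.hconcat([a,b]),None,fx=4.4,fy=4.4,interpolation=cv2.INTER_CUBIC),alpha=1.8))
E
```

```text
top carton 533 [array([614.2,   9.8]), array([73.2, 51.9]), 18.0] zmed 0.1198 mean [0.6138 0.0097] pca [-0.95  -0.313]
top tray 976 [array([ 540.6, -211.7]), array([ 96.1, 204.9]), 16.1] zmed 0.0539 mean [ 0.5334 -0.1878] pca [-0.272  0.962]
top console 3111 [array([553.5, 246.9]), array([182.1, 170.1]), 85.5] zmed 0.075 mean [0.5537 0.2456] pca [-0.003  1.   ]
top bar 112 [array([556.3, 248.6]), array([57.5, 14.3]), 44.7] zmed 0.1178 mean [0.5546 0.2466] pca [0.685 0.728]
top disc 241 [array([552.7, 245.8]), array([68.4, 68. ]), 58.1] zmed 0.0876 mean [0.5532 0.2451] pca [-0.629  0.777]
side carton 597 [array([616.1,  10.8]), array([74.5, 56.9]), 18.5] zmed 0.1194 mean [0.6159 0.0066] pca [-0.96  -0.281]
side tray 1797 [array([ 543. , -210.3]), array([ 97.7, 207.1]), 15.7] zmed 0.053 mean [ 0.5369 -0.1902] pca [-0.279  0.96 ]
side console 2259 [array([555.8, 248.1]), array([190.4, 170.8]), 85.6] zmed 0.0755 mean [0.5559 0.2337] pca [-0.062  0.998]
side bar 123 [array([558.5, 249.4]), array([60.9, 16.2]), 47.0] zmed 0.117 mean [0.5567 0.245 ] pca [0.695 0.719]
side disc 149 [array([556.7, 240.1]), array([56. , 63.9]), 89.5] zmed 0.0886 mean [0.5588 0.237 ] pca [-0.92  -0.392]
```

View pics/knob.png

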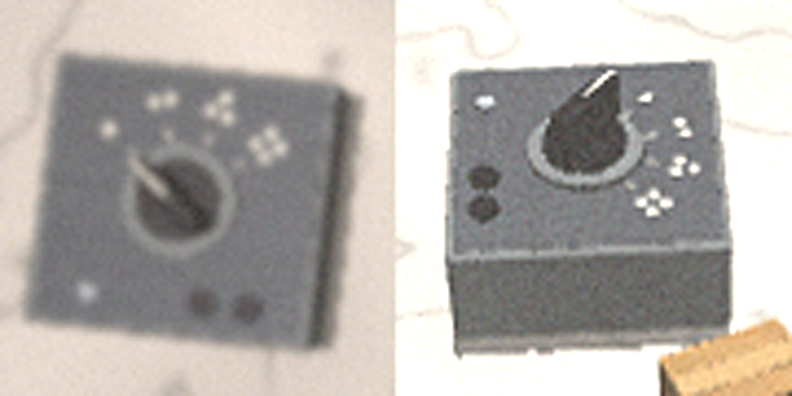

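The selector is at one dot. The console yaw is about -0.078 rad, so the pointer is at 0.82 and the target is -0.378. The tray yaw is 16°, with the pad at about (0.559,-0.273). The carton is at (0.615,0.010) with yaw 18°. Next I grasp and lift it.

```bash
cat >> h.py <<'E'
from station import env, effector, solver
def down(a):
    y=np.array([-np.sin(a),np.cos(a),0]); z=np.array([0,0,-1.]); return np.c_[np.cross(y,z),y,z]
def st(s=""):
    q=env.sense(); print(s,"t",round(q["t"],2),"p",np.round(q["ee_pos"],4),"F",np.round(q["wrist_force"],1),"w",round(q["gripper_width"],4),"g",np.round(q["grasp_force"],1),"q",np.round(q["joint_positions"],2)); return q
E
python3 - <<'E'
from h import *
a=np.radians(18.1)
c=[(abs(q[6]),k) for k in (0,np.pi) if (q:=solver.inverse_kinematics([.615,.010,.2],down(a+k))) is not None]; print(c)
R=down(a+min(c)[1])
env.reach([.615,.010,.20],R); st("above")
env.movel([.615,.010,.085],R,rate=.12); st("at")
effector.grasp(20); st("grip")
env.movel([.615,.010,.215],R,rate=.12); st("lift")
viewer_img=viewer.read_camera("side")[0]; cv2.imwrite("pics/lift.png",viewer_img[:,:,::-1])
E
```

```text
[(np.float64(1.434664536645233), 0), (np.float64(1.5150108344665536), 3.141592653589793)]
above t 3.41 p [0.6151 0.0087 0.1998] F [-0.5 -1.3 -0.4] w 0.092 g 0.0 q [ 0.54  0.58 -0.85  1.67  0.48  1.11  1.43]
at t 4.52 p [0.6156 0.0102 0.0858] F [-0.4  0.1  0.3] w 0.092 g 0.0 q [ 0.47  0.71 -0.76  1.75  0.6   0.93  1.35]
grip t 5.2 p [0.615  0.0101 0.085 ] F [ 0.1  0.  -0.1] w 0.0519 g 20.0 q [ 0.47  0.71 -0.76  1.75  0.6   0.93  1.35]
lift t 6.43 p [0.6145 0.0098 0.2141] F [-0.2  0.7 -2.1] w 0.0521 g 20.0 q [ 0.54  0.57 -0.86  1.65  0.47  1.14  1.44]
```

View pics/lift.png

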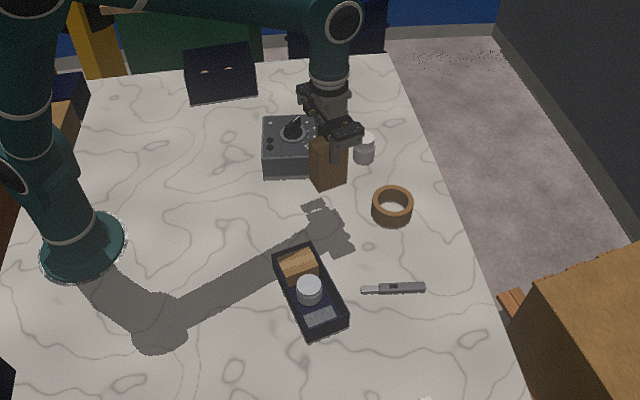

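The carton hangs straight in the fingers at (330,160), and the width reads 52 mm, so the grip is good. Now I carry it over and lower it.

```bash
python3 - <<'E'
from h import *
a=np.radians(16.0); R=down(a); x,y=.5593,-.273
env.movel([x,y,.215],R,rate=.15); env.pause(.3); st("over")
env.movel([x,y,.10],R,rate=.08); env.pause(.2); f0=st("near")["wrist_force"][2]
for z in np.arange(.098,.0865,-.001):
    env.movel([x,y,z],R,rate=.03); f=env.sense()["wrist_force"][2]
    if f-f0>2.5: break
st(f"down {z:.3f}")
for c in ("top","side"):
    p,d=viewer.read_camera(c); cv2.imwrite(f"pics/{c}_down.png",p[80:320,200:520,::-1])
E
python3 -c "
import cv2
a,b=[cv2.imread(f'pics/{c}_down.png') for c in('top','side')];cv2.imwrite('pics/down.png',cv2.resize(cv2.hconcat([a,b]),None,fx=1.25,fy=1.25))"
```

```text
over t 8.86 p [ 0.5594 -0.2728  0.215 ] F [ 0.   0.  -2.4] w 0.0516 g 20.0 q [ 0.99  0.57 -0.83  1.63  0.45  1.14  1.89]
near t 10.64 p [ 0.5595 -0.2731  0.1004] F [ 0.6 -0.5 -2.7] w 0.0523 g 20.0 q [ 0.93  0.69 -0.75  1.72  0.56  0.95  1.81]
down 0.089 t 13.14 p [ 0.5596 -0.2729  0.09  ] F [-1.9  1.6  6. ] w 0.0522 g 20.0 q [ 0.92  0.71 -0.74  1.73  0.57  0.94  1.8 ]
```

View pics/down.png

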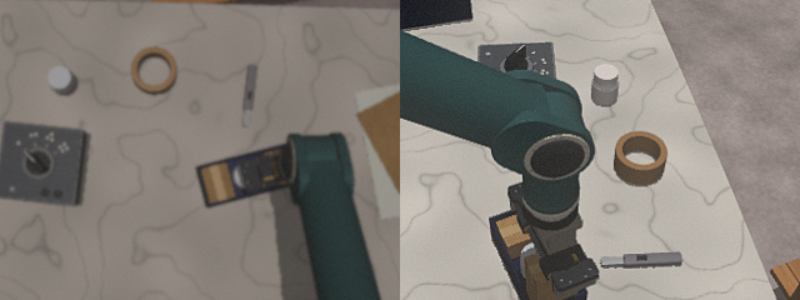

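Contact came at TCP z = 0.090, exactly where the floor should be. The arm hides most of the tray, and the packs look untouched. I release, retreat and check.

```bash
python3 - <<'E'
from h import *
effector.release(); env.pause(.2); st("rel")
env.movel([.5593,-.273,.25],rate=.15)
c=.555,.2465; b=.822
js={k:solver.inverse_kinematics([*c,.20],down(b+k)) for k in (0,np.pi,-np.pi)}; js2={k:solver.inverse_kinematics([*c,.20],down(-.378+k)) for k in js}
for k in js: print(k,None if js[k] is None else np.round(js[k],2),None if js2[k] is None else np.round(js2[k],2))
env.reach([*c,.22],down(b+(0 if js[0] is not None else np.pi))); st("knob")
p,d=viewer.read_camera("side"); p2,d2=viewer.read_camera("top")
cv2.imwrite("pics/placed.png",cv2.resize(cv2.hconcat([p[200:360,240:400],p2[160:320,330:490]]),None,fx=2.4,fy=2.4)[:,:,::-1])
for n,dd in (("side",d),("top",d2)):
    Q,*r=rect(cloud(n,dd),.559,-.273,.06,.115,.14); print(n,len(Q),r,np.median(Q[:,2]) if len(Q) else None)
E
```

```text
rel t 14.18 p [ 0.5593 -0.273   0.089 ] F [ 0.  -0.1  0.4] w 0.0919 g 0.0 q [ 0.92  0.71 -0.74  1.73  0.57  0.93  1.8 ]
0 [ 0.24  0.65 -1.03  1.68  0.6   1.16  1.44] [ 0.11  0.55 -0.8   1.69  0.44  1.09  0.37]
3.141592653589793 [-0.13  0.46 -0.46  1.7   0.23  1.03 -1.41] [-1.33  0.8   1.35  1.78 -0.82  1.27 -1.71]
-3.141592653589793 [-0.13  0.46 -0.46  1.7   0.23  1.03 -1.41] [-1.33  0.8   1.35  1.78 -0.82  1.27 -1.71]
knob t 17.28 p [0.5559 0.245  0.2198] F [-0.  -0.2 -0.4] w 0.0922 g 0.0 q [ 0.26  0.64 -1.06  1.66  0.6   1.2   1.45]
side 990 [array([ 561.2, -272.3]), array([74.1, 55.3]), 15.2] 0.12512111445423313
top 554 [array([ 558.5, -272.9]), array([73.2, 52.6]), 16.8] 0.12499373118754398
```

View pics/placed.png

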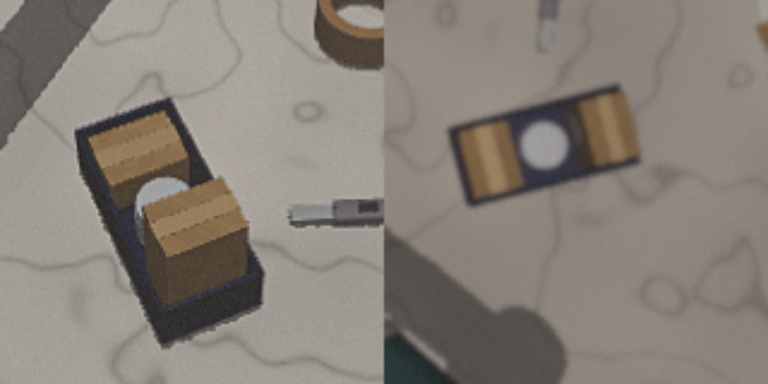

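The carton stands in the empty place with its top at z = 0.125 and its centre within 2 mm of the pad. The tin and the squat carton are undisturbed. Next is the knob: joint 7 turns the tool about its axis, so I check its sign first in free air.

```bash
python3 - <<'E'
from h import *
yaw=lambda: (lambda r: np.arctan2(-r[0,1],r[1,1]))(np.array(env.sense()["tcp_rot"]))
c=.555,.2465; R=down(.822)
q=np.array(env.sense()["joint_positions"]); y0=yaw(); q2=q.copy(); q2[6]-=.2; env.goto_joints(q2); s=np.sign((yaw()-y0)/-.2); print("sign",s,y0,yaw(),env.sense()["ee_pos"])
env.reach([*c,.20],R); env.movel([*c,.095],R,rate=.1); st("at knob")
effector.grasp(15); q=st("grip"); j=np.array(q["joint_positions"]); print("yaw",yaw())
for k in range(1,5):
    t=j.copy(); t[6]+=s*(-.378-.822)*k/4; env.goto_joints(t); w=env.sense(); print("yaw",yaw(),"F",np.round(w["wrist_force"],1),"M",np.round(w["moment"],2),w["ee_pos"])
st("turned")
E
```

```text
sign 1.0 0.819470651355708 0.6219959435082683 [0.55615354 0.24440952 0.21987097]
at knob t 19.17 p [0.5554 0.2469 0.0957] F [1.3 0.6 0.7] w 0.092 g 0.0 q [ 0.21  0.79 -0.99  1.75  0.77  1.03  1.33]
grip t 20.32 p [0.5543 0.2471 0.095 ] F [-2.4  1.6  0.5] w 0.0136 g 15.0 q [ 0.21  0.79 -0.99  1.76  0.77  1.03  1.33]
yaw 0.8226953327228848
yaw 0.5264017399199288 F [-0.6  1.1 -0.2] M [0.46 0.33 0.01] [0.55405467 0.24743452 0.09498551]
yaw 0.22824565604581865 F [-2.6  2.5 -0.7] M [0.76 0.37 0.01] [0.55393445 0.24776342 0.09500163]
yaw -0.07022018054417054 F [-2.7  4.1 -1.5] M [ 1.11  0.4  -0.05] [0.55390058 0.24813697 0.09500987]
yaw -0.37008803452853367 F [-2.4  5.5 -2.2] M [ 1.25  0.37 -0.05] [0.55397707 0.24846591 0.0950024 ]
turned t 21.89 p [0.554  0.2485 0.095 ] F [-2.4  5.5 -2.2] w 0.014 g 15.0 q [ 0.21  0.79 -0.99  1.76  0.77  1.03  0.13]
```

```bash
python3 - <<'E'
from h import *
effector.release(); env.pause(.2); st("rel")
p=env.sense()["ee_pos"]; env.movel([p[0],p[1],.22],rate=.12)
env.reach([.42,-.02,.35],down(0.)); env.pause(.3); st("away")
P=viewer.read_camera("side"); T=viewer.read_camera("top")
for n,X in (("side",P),("top",T)):
    C=cloud(n,X[1]); Q,*r=rect(C,.554,.247,.04,.105,.13); print(n,"bar",len(Q),r)
    Q,*r=rect(C,.559,-.273,.06,.115,.14); print(n,"carton",len(Q),r,np.median(Q[:,2]) if len(Q) else None)
cv2.imwrite("pics/end.png",cv2.resize(cv2.hconcat([P[0][60:360,230:450],T[0][80:380,180:470]]),None,fx=1.5,fy=1.5)[:,:,::-1])
E
```

```text
rel t 23.3 p [0.5543 0.2471 0.095 ] F [-0.2  0.  -0.4] w 0.0919 g 0.0 q [ 0.21  0.79 -0.99  1.76  0.77  1.03  0.13]
away t 26.02 p [ 0.4201 -0.0197  0.3493] F [-0.2  0.2 -0.7] w 0.0914 g 0.0 q [-0.25 -0.07  0.21  1.95  0.02  1.26  1.52]
side bar 145 [array([559.5, 244. ]), array([17.1, 58.1]), 69.6]
side carton 991 [array([ 560.9, -272.2]), array([73.6, 54.2]), 15.9] 0.1250256401938934
top bar 114 [array([556.7, 245.2]), array([14.5, 56.8]), 68.0]
top carton 558 [array([ 558.6, -273.3]), array([73. , 53.9]), 16.3] 0.12506087013122125
```

View pics/end.png

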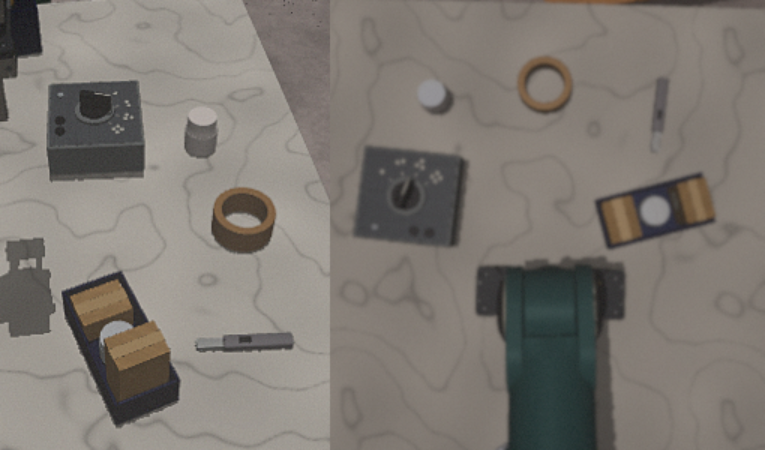

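The knob points at three dots: the bar is at -22° and the target is -21.7°. The carton stands in its place, and the jar, tape roll and cutter are where they were. I hand the job in.

```bash
python3 -c "
from station import workorder; print(workorder.finish_job())"
```

```text
the job is handed in; nothing more can be done
None
```

The job is handed in (no verdict came back): the tall carton stands released on the tray floor within about 2 mm of the pad centre, the selector is at three dots, and nothing else looked moved in the last pictures.

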